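Set up the folding bench easel

ROBOT

A 6-joint arm with a two-finger parallel gripper is mounted at the origin on a cart in front of the work surface, level with it; the furniture and walls round the work are solid. World frame = base frame: x ahead of the robot, y to its left, z up, the work surface at z = 0. Lengths are in m, angles in degrees, forces in N, time in s.
With the tool pointing down it reaches from about 0.4 to 0.825 m from the base axis. Payload 7 kg.
Tool frame: the origin (TCP) lies on the centre line of the jaws, within the pads' length; the fingertips stand 8 mm ahead of it and the grasp point (between the pads) lies 11 mm behind it; z points along the fingers, y is the line along which they close (so a half turn about z gives the same grasp; the last joint's range is limited). The gripper opens to 88 mm and grips with 3 to 60 N. Pads are 19 mm wide; open, the fingers measure 130 mm over their backs; the gripper's body (78 mm by 193 mm) begins 47 mm behind the grasp point.
Start: joints at [-57.233, 20.546, 0.682, 0, -70.136, -16.507], TCP at [0.189, -0.648, 0.235] pointing down, gripper open.
Joint ranges: [-176.03, 176.03], [-82.01, 121.73], [-58.28, 71.71], [-173.87, 95.51], [-174.79, -0.11], [-173.66, 173.66]. Speed limits (degrees/s): [136.94, 136.94, 172.46, 180, 180, 180].

INTERFACE

Orientations are given as [roll, pitch, yaw] about the fixed x, y, z axes, in that order (R = Rz(yaw) Ry(pitch) Rx(roll)).
In Python, from plant import ctrl, vision gives the robot as it stands. The module is installed in compiled form; this text tells all that it offers.
- The arm moves only by the tool move_arm, never from a script. Its argument "moves" is one flat list of numbers, 7 for each row, row after row: the finger opening in cm, from 0 to 8.76, then the shift along the tool's x, y, z in cm, then the turn, a rotation vector about the tool's x, y, z in rad. A call has 1 to 8 rows; each row shifts and turns the commanded pose from where the row before left it, along the tool's axes as they then stand; what a row does not reach is not made up. A row lasts 1/10 s, in which the tool goes at most 50 mm and 8.59 degrees, less where a joint would pass 70% of its speed; a pose out of reach is approached as far as the arm can. A call with a gripper value outside its range is refused whole. The fingers move at their own pace and stop on an object; the grip force is fixed at half the most. Time passes only in rows, so rows that do not move let the fingers close. It gives the time, the measured TCP pose, the force, the opening and the grip force at its end, in the units of the state.
- ctrl.get_obs(): the state, without advancing time (a new reading comes with each control period).
- vision.snapshot(name): name is "side" or "top"; returns (picture, depth): 420x560x3 uint8, red, green, blue; 420x560 float32, m along the optical axis (not along the pixel's ray), 0 where there is no reading.
- vision.camera_model(name): a dict with "vertical_fov" (degrees; the focal length in pixels is half the picture's height over the tangent of half this angle, whatever the lens; pixels are square), "cx", "cy" (the principal point, pixels), "cam_to_world" (4x4, takes a point from camera to world coordinates). Camera axes: x right, y down, z forward; pixel columns grow to the right and rows downward; lengths in m; the calibration is good to about 2 mm. A picture is of the moment at which its call begins. camera_model takes no time and is no camera call.
- ctrl.close_job(): hands the job in; it is judged then, once.
The state is a dict: "clock": time; "joint_pos": joint angles; "qvel": joint speeds; "tau": joint torques, N m; "tool_pos": TCP position; "orientation": TCP orientation; "force": force on the tool from outside, world axes, zero at the start; "moment": the same for the moment, N m; "opening": finger opening in m; "gripper_force": force on a finger pad.
Only numpy, scipy, OpenCV 4.12 (cv2) and the standard library are available. Lean on these libraries where they do the work, as an engineer would, in place of code of your own. Each camera call takes 0.05 s, during which the arm holds its last target. There are 200 camera calls.

TASK

Set up the folding bench easel: fold its board right over against its back stop, fold the prop frame that was under it up as far as it goes, then bring the board back down onto the prop's two rubber feet, press it lightly home on them (about 10 N) before letting go, and leave it leaning there. Nobody knows how far the screw feet are turned out this time, so feel for them; never let the board drop or press it hard. Leave the mug, the multimeter and the screwdriver where they are.

Things in the scene. Friction and masses are not known exactly. Their poses are not given: they have to be found in the camera images.
- easel: Fixed wooden base of the easel, a slab 180 (x) x 250 (y) x 12 mm; origin at the centre of its underside. In its frame the board's hinge axis runs along x at y = -80, z = 50 mm, between two aluminium pillars; the prop's hinge axis runs along x at y = +70, z = 30 mm. Two rubber rests (x = +-62, y = +112, top at z = 44 mm) lie under the flat board.
- board (a joint): Board angle, rad: 0 = lying flat over the base, pointing to the base's +y; pi/2 = upright; 2.2 = against its back stop, leaning over to the base's -y, where it stays. The hinge is loose: let go between, it falls one way or the other. With the prop at its stop the board leans on the prop's feet at about 0.43 to 0.57 rad, according to the feet; its weight alone loads them with 1.5 to 2.5 N.
- board_middle (a point): Middle of the board: a plywood panel 150 wide (x) x 184 x 10 mm, about 0.4 kg, its middle plane through the hinge axis, from 14 to 198 mm from the axis, with a low ledge on its upper face near the hinge.
- board_bar (a point): Middle of the board's handle bar: a steel rod 12 mm thick, parallel to the hinge, 235 mm from the hinge axis, in the board's middle plane, held by two aluminium arms 80 mm apart (clear); 31 mm are open between the rod and the board's edge. A rod pinched from above can turn between the fingers while it follows the hinge's arc.
- prop (a joint): Angle of the prop frame, rad: 0 = lying level under the board, pointing to the base's -y; pi/2 = upright; 1.75 = against its stop, leaning 10 degrees to the base's +y, where it stays. The hinge is loose: short of upright the frame falls back. The board, when it leans on the prop, presses it against this stop.
- prop_bar (a point): Middle of the prop's cross bar: a steel rod 10 mm thick, parallel to the hinge, 60 mm from the prop's hinge axis, between two square aluminium arms 57 mm apart (clear); the frame is open for 50 mm between this rod and its 10 mm hinge pin.
- prop_hinge (a point): Middle of the prop's hinge pin. Each of the prop's two arms ends in a screw foot (at x = +-34 mm of the base) with a round rubber cap of 14 mm diameter; the cap's centre lies between 85 and 115 mm from this axis, both alike, set anew each time and not reported. The feet do not slide under the forces of this job.
- mug: Bystander: beige mug, 78 x 113 x 100 mm; origin at the centre of its underside.
- multimeter: Bystander: hand multimeter lying on its back, 150 x 78 x 43 mm; origin at the centre of its underside.
- screwdriver: Bystander: small screwdriver lying down, 20 x 143 x 20 mm; origin at the centre of its underside.

How it is judged:
By the outcome, as a careful person would: the job done as asked, in the order asked, and still so for the second after the job is handed in, with the robot touching nothing.
It also fails if it takes over 72 s, if anything falls off the work surface, if the arm or the gripper's body presses on something with over 40 N, if the wrist force passes 120 N, or if a joint passes its speed limit or range.

## Working session

There is one attempt and no reset: what is moved stays moved. The work goes in short steps, Python scripts to look and compute and a tool call to move; the robot and the scene stay as the last step left them, time stands still between calls to the robot, and variables do not carry over. Pictures are saved under pics/ and viewed, at most 13 in all, crops included, and the job is handed in when it is done.

Besides the shell and the picture viewer there is one more tool, called after "Emit:" as a command line: name --argument value ..., lists and objects as JSON in quotes. move_arm: Moves the arm, as the interface text tells. Its arguments: {"type":"object","properties":{"moves":{"type":"array"}},"required":["moves"]}

```bash
mkdir -p pics
cat > h.py <<'E'
import numpy as np, cv2
from plant import ctrl, vision
from scipy.spatial.transform import Rotation as R
def snap(n,tag):
    p,d=vision.snapshot(n); cv2.imwrite(f'pics/{tag}.png',p[:,:,::-1]); np.save(f'pics/{tag}.npy',d); return p,d
def cloud(n,d):
    m=vision.camera_model(n); f=d.shape[0]/2/np.tan(np.radians(m['vertical_fov'])/2)
    v,u=np.mgrid[:d.shape[0],:d.shape[1]]
    P=np.stack([(u-m['cx'])/f*d,(v-m['cy'])/f*d,d],-1); T=np.array(m['cam_to_world'])
    return P@T[:3,:3].T+T[:3,3]
E
python3 - <<'E'
from h import *
for n in('top','side'):
    p,d=snap(n,n+'0'); print(n,vision.camera_model(n))
print(ctrl.get_obs())
E
```

```text
top {'vertical_fov': 42.67774720088836, 'cx': 280.75891504283254, 'cy': 197.19732500721517, 'cam_to_world': array([[-0.02006689, -0.9934874 ,  0.11216111,  0.32578737],
       [-0.99976779,  0.02082085,  0.00555463,  0.08564246],
       [-0.00785374, -0.1120236 , -0.99367451,  1.46937152],
       [ 0.        ,  0.        ,  0.        ,  1.        ]])}
side {'vertical_fov': 50.15246845591587, 'cx': 284.24594863121615, 'cy': 201.3659063536591, 'cam_to_world': array([[-0.98977027, -0.04226688,  0.13626565,  0.32768596],
       [-0.14089206,  0.43989833, -0.88692665,  1.13951806],
       [-0.02245542, -0.89705238, -0.44135335,  0.60351115],
       [ 0.        ,  0.        ,  0.        ,  1.        ]])}
{'clock': 0.1, 'joint_pos': array([-5.72351139e+01,  2.05883474e+01,  6.38772336e-01, -1.77462346e-02,
       -7.01357259e+01, -1.65060926e+01]), 'qvel': array([ 0.11221851, -0.14536899,  0.01626294,  0.05989739, -0.05833997,
        0.00383209]), 'tau': array([-1.75510133e-03, -5.84159446e+01,  2.93754208e+01,  7.01539144e+00,
        1.01786191e-02, -6.13023258e-05]), 'tool_pos': array([ 0.18882997, -0.64760455,  0.23370296]), 'orientation': array([ 1.79913474e+02, -8.24181196e-03, -1.63747243e+02]), 'force': array([-0.26628172,  1.3468935 ,  0.00704857]), 'moment': array([ 0.03538242,  0.04523761, -0.01936067]), 'gripper_force': 0.0, 'opening': 0.08753234004246105}
```

View pics/top0.png

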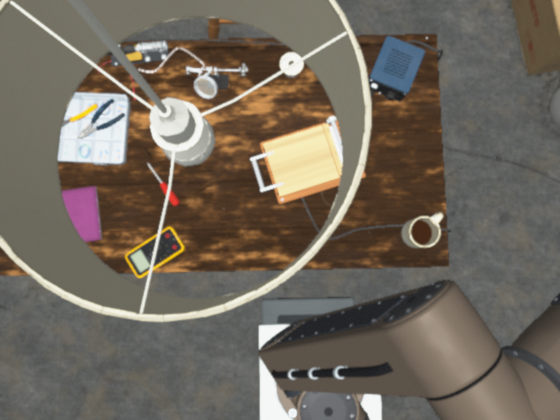

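View pics/side0.png

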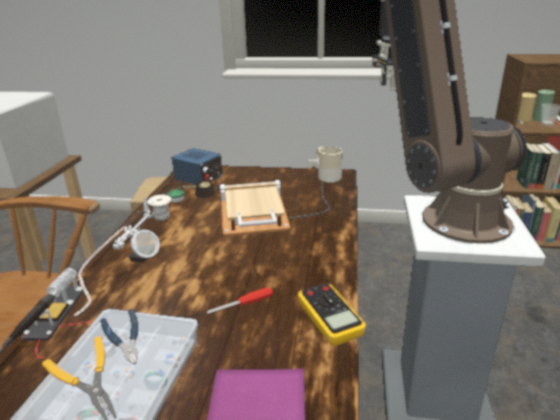

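Top view: the easel sits at about (305,163), its handle bar at the left end (261,172) and hinge at the right (338,140). The mug is at (422,232), the multimeter at (155,252) and the screwdriver at (165,188). A lamp hangs between the camera and the bench. The side view shows the easel at (253,205). I'll enlarge both next.

Run:
```python
from h import *
t=cv2.imread('pics/top0.png')[110:215,235:375]; s=cv2.imread('pics/side0.png')[170:240,205:305]
a=cv2.resize(t,None,fx=5.5,fy=5.5,interpolation=cv2.INTER_CUBIC); cv2.imwrite('pics/top0c.png',a)
a=cv2.resize(s,None,fx=8,fy=8,interpolation=cv2.INTER_CUBIC); cv2.imwrite('pics/side0c.png',a)
P=cloud('top',np.load('pics/top0.npy'));S=cloud('side',np.load('pics/side0.npy'))
for (u,v) in [(300,160),(290,150),(325,175),(261,172),(180,120),(291,64),(200,150),(422,232),(400,250),(40,150),(360,100),(120,50)]: print('t',u,v,P[v,u].round(3))
for (u,v) in [(253,200),(250,220),(253,190),(330,165),(140,245)]: print('s',u,v,S[v,u].round(3))
# lamp lowest heights
z=P[...,2]; m=(z>0.2)&(z<1.4)&(np.arange(560)[None]<375)&(np.arange(420)[:,None]<320)
Q=P[m]; print('lamp',Q.min(0),Q.max(0),len(Q))
```

```text
t 300 160 [0.585 0.04  0.049]
t 290 150 [0.612 0.066 0.056]
t 325 175 [ 0.543 -0.025  0.052]
t 261 172 [ 0.564  0.147 -0.005]
t 180 120 [0.454 0.18  0.987]
t 291 64 [0.861 0.058 0.024]
t 200 150 [0.441 0.173 0.909]
t 422 232 [ 0.386 -0.279  0.039]
t 400 250 [ 0.341 -0.227 -0.001]
t 40 150 [0.457 0.37  0.853]
t 360 100 [0.47  0.013 0.983]
t 120 50 [0.457 0.186 1.145]
s 253 200 [0.586 0.032 0.053]
s 250 220 [0.588 0.074 0.011]
s 253 190 [ 0.6   -0.032  0.053]
s 330 165 [ 0.384 -0.225  0.063]
s 140 245 [0.799 0.303 0.058]
lamp [ 0.18473662 -0.0627987   0.20650502] [0.63905706 0.37162595 1.21589321] 47634
```

View pics/top0c.png

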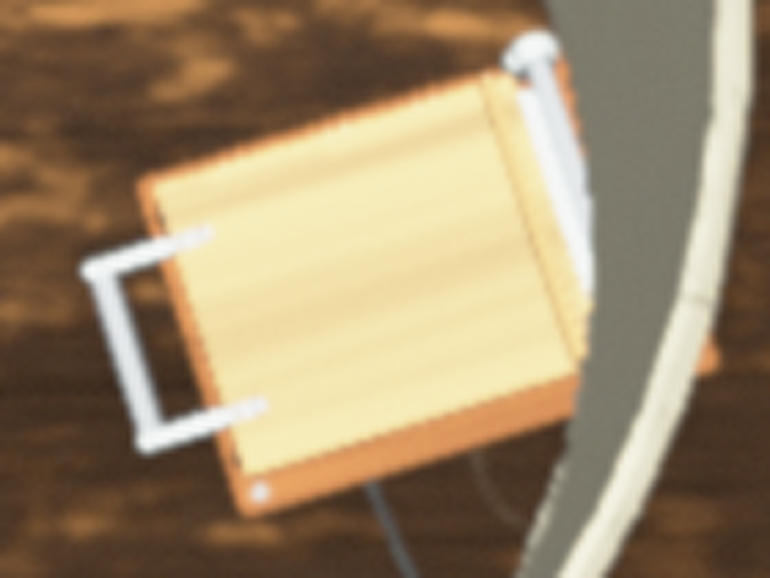

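View pics/side0c.png

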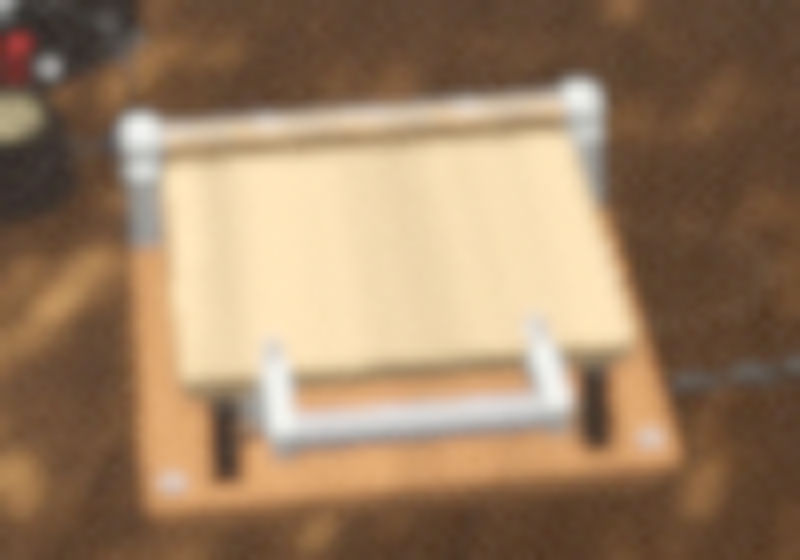

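```bash
cat >> h.py <<'E'
def ray(n,u,v):
    m=vision.camera_model(n); f=210/np.tan(np.radians(m['vertical_fov'])/2)
    T=np.array(m['cam_to_world']); d=T[:3,:3]@np.array([(u-m['cx'])/f,(v-m['cy'])/f,1]); return T[:3,3],d/np.linalg.norm(d)
def tri(a,b):
    (o,d),(p,e)=ray('top',*a),ray('side',*b)
    s,t=np.linalg.lstsq(np.stack([d,-e],1),p-o,rcond=None)[0]; A,B=o+s*d,p+t*e
    return (A+B)/2,np.linalg.norm(A-B)
def onz(n,uv,z):
    o,d=ray(n,*uv); return o+d*(z-o[2])/d[2]
E
python3 - <<'E'
from h import *
tc=lambda x,y:((x+.5)/5.5+234.5,(y+.5)/5.5+109.5); sc=lambda x,y:((x+.5)/8+204.5,(y+.5)/8+169.5)
print('bar+x',tri(tc(92,270),sc(283,430))); print('bar-x',tri(tc(148,440),sc(560,407)))
print('pillar',tri(tc(530,52),sc(140,130)))
for n,c,z in [('top',tc(247,517),.012),('side',sc(683,467),.012),('side',sc(147,515),.012),('top',tc(142,182),.012)]: print(n,onz(n,c,z))
for c in [(140,130),(582,98)]: print('pill side z.055',onz('side',sc(*c),.055))
print('board corners',[onz('top',tc(*c),.055) for c in [(157,185),(243,472),(488,75),(580,362)]])
P=cloud('top',np.load('pics/top0.npy'))[125:190,275:335].reshape(-1,3); S=cloud('side',np.load('pics/side0.npy'))[188:212,228:280].reshape(-1,3)
for Q in(P,S):
    m=(Q[:,2]>.04)&(Q[:,2]<.07);print(np.median(Q[m],0))
E
```

```text
bar+x (array([0.59125316, 0.17023397, 0.05365475]), np.float64(0.0008497012470388065))
bar-x (array([0.50702451, 0.14431444, 0.05255133]), np.float64(0.0001934438770314555))
pillar (array([ 0.69515965, -0.04528518,  0.05676879]), np.float64(0.002948198683783732))
top [0.47283199 0.09757064 0.012     ]
side [0.47260249 0.10813394 0.012     ]
side [0.64308183 0.15746423 0.012     ]
top [0.64289571 0.14692125 0.012     ]
pill side z.055 [ 0.69798993 -0.04957604  0.055     ]
pill side z.055 [ 0.53703185 -0.09407377  0.055     ]
board corners [array([0.63189293, 0.13782983, 0.055     ]), array([0.490311  , 0.09871353, 0.055     ]), array([ 0.68308388, -0.02484162,  0.055     ]), array([ 0.54039585, -0.06515975,  0.055     ])]
[0.58749488 0.0257852  0.05412276]
[0.58645114 0.03246139 0.05386287]
```

```bash
cat >> h.py <<'E'
ang=np.radians(16.5); EX=np.array([np.cos(ang),np.sin(ang),0]); EY=np.array([-np.sin(ang),np.cos(ang),0]); EZ=np.array([0,0,1.])
BAR=np.array([.5494,.1567,.051]); H=BAR-.235*EY; H[2]=.051; C=H+.08*EY; C[2]=0
def b2w(x,y,z): return C+x*EX+y*EY+z*EZ
def boardbar(t): return H+.235*(np.cos(t)*EY+np.sin(t)*EZ)
def propbar(f): return b2w(0,.07,.031)+.06*(-np.cos(f)*EY+np.sin(f)*EZ)
def pose():
    o=ctrl.get_obs(); return np.array(o['tool_pos']),R.from_euler('xyz',o['orientation'],degrees=True),o
def rel(p):
    t,r,_=pose(); return (r.inv().apply(np.array(p)-t)*100).round(2)
def base(p): d=np.array(p)-C; return (np.array([d@EX,d@EY,d[2]])*1000).round(1)
E
python3 - <<'E'
from h import *
p=cv2.imread('pics/top0.png').astype(float).mean(2)
# rod profile: sample along EY at x offsets
m=vision.camera_model('top');T=np.linalg.inv(np.array(m['cam_to_world'])); f=210/np.tan(np.radians(m['vertical_fov'])/2)
def proj(P): c=T[:3,:3]@P+T[:3,3]; return f*c[0]/c[2]+m['cx'],f*c[1]/c[2]+m['cy']
ys=np.arange(-.02,.05,.002)
for xo in(-.025,0,.025):
    q=np.array([proj(BAR+xo*EX-s*EY) for s in ys],np.float32)
    print(xo,cv2.remap(p.astype(np.float32),q[:,0],q[:,1],cv2.INTER_LINEAR).ravel().astype(int))
P=cloud('top',np.load('pics/top0.npy'));z=P[...,2]
print('lamp min z',z[:260,:350][z[:260,:350]>.3].min(), 'arm max', z[285:,300:].max(), P[285:,300:].reshape(-1,3)[z[285:,300:].argmax()])
print(rel(BAR+[0,0,.1]),rel(BAR),H,C)
E
```

```text
-0.025 [ 48  48  48  49  49  51  58  84 134 190 220 228 223 197 157 105  72  55
  50  50  49  47  45  47  57  79 113 140 157 169 192 207 215 216 217]
0 [ 54  54  54  54  53  53  59  89 136 194 218 228 226 205 163 114  72  60
  56  59  63  65  67  68  75  92 120 143 159 171 190 202 209 211 211]
0.025 [ 76  73  70  67  66  66  69  97 140 190 219 228 226 213 169 124  88  80
  86  96 105 106 106 103 101 109 126 148 161 177 196 211 217 219 220]
lamp min z 0.7998003970409253 arm max 1.469371519300546 [0.32578737 0.08564246 1.46937152]
[-57.13  67.11   8.36] [-57.13  67.1   18.36] [ 0.61614361 -0.06862264  0.051     ] [0.59342238 0.00808294 0.        ]
```

```bash
sed -i 's/^BAR=.*/&/; s/BAR=np.array(\[.5494,.1567,.051\])/BAR=np.array([.5500,.1546,.051])/; s/H\[2\]=.051; //' h.py; sed -n 20,21p h.py; mkdir -p x; rmdir x
```

```text
ang=np.radians(16.5); EX=np.array([np.cos(ang),np.sin(ang),0]); EY=np.array([-np.sin(ang),np.cos(ang),0]); EZ=np.array([0,0,1.])
BAR=np.array([.5500,.1546,.051]); H=BAR-.235*EY; C=H+.08*EY; C[2]=0
```

Emit:
move_arm --moves '[2.6,-3.2,3.7,0.2,0,0,0,2.6,-3.2,3.7,0.2,0,0,0,2.6,-3.2,3.7,0.2,0,0,0,2.6,-3.2,3.7,0.2,0,0,0,2.6,-3.2,3.7,0.2,0,0,0,2.6,-3.2,3.7,0.2,0,0,0,2.6,-3.2,3.7,0.2,0,0,0,2.6,-3.2,3.7,0.2,0,0,0]'

```text
clock: 0.9
tool_pos: [0.3521, -0.2903, 0.2185]
orientation: [-180.0, 0.0, -163.8]
force: [2.0, -0.6, -0.3]
opening: 0.0297
gripper_force: 0.0
```

Emit:
move_arm --moves '[2.6,-3.2,3.7,0.5,0,0,0,2.6,-3.2,3.7,0.5,0,0,0,2.6,-3.2,3.7,0.5,0,0,0,2.6,-3.2,3.7,0.5,0,0,0,2.6,-3.2,3.7,0.5,0,0,0,2.6,-3.2,3.7,0.5,0,0,0,2.6,-3.2,3.7,0.5,0,0,0,2.6,-3.0,3.7,0.5,0,0,0]'

```text
clock: 1.7
tool_pos: [0.5132, 0.0653, 0.1783]
orientation: [180.0, -0.0, -163.7]
force: [1.0, 0.1, 0.2]
opening: 0.0262
gripper_force: 0.0
```

```bash
python3 -c "
from h import *
print(rel(BAR),pose()[2])"
```

```text
[-6.04  7.54 12.73] {'clock': 1.7, 'joint_pos': array([ 2.90110797e+01,  8.34395755e+00, -2.36605285e+01, -1.10903196e-04,
       -5.79958348e+01, -1.02720888e+02]), 'qvel': array([ 37.15334983,  24.20949848,  21.67225009,   0.21251334,
         2.54483293, -36.99974908]), 'tau': array([ -2.66505539, -41.52559161,  24.17863369,   5.92283875,
        -0.21289833,   0.96333303]), 'tool_pos': array([0.51317147, 0.06526721, 0.17828924]), 'orientation': array([ 1.79999979e+02, -3.33659555e-04, -1.63709867e+02]), 'force': array([0.95540087, 0.05386139, 0.24605171]), 'moment': array([-0.07135581, -0.14426467,  0.00704518]), 'gripper_force': 0.0, 'opening': 0.026232084835785537}
```

Emit:
move_arm --moves '[2.6,-3.0,3.8,3.0,0,0,0,2.6,-2.8,3.4,2.5,0,0,0,2.6,0,0,0,0,0,0,2.6,0,0,0,0,0,0,2.6,0,0,0,0,0,0,2.6,0,0,0,0,0,0]'

```text
clock: 2.3
tool_pos: [0.5459, 0.1417, 0.1284]
orientation: [180.0, 0.1, -163.8]
force: [0.4, 0.0, 0.4]
opening: 0.0261
gripper_force: 0.0
```

```bash
python3 -c "
from h import *
print(rel(BAR),pose()[2]['joint_pos'],pose()[2]['force']);snap('side','side1')
im=cv2.imread('pics/side1.png')[130:250,190:310];cv2.imwrite('pics/side1c.png',cv2.resize(im,None,fx=5,fy=5,interpolation=cv2.INTER_CUBIC))"
```

```text
[-0.74  1.12  7.74] [ 3.44362526e+01  1.54759419e+01 -2.16973502e+01  1.52850565e-03
 -5.27542444e+01 -1.08231962e+02] [0.39356405 0.02319801 0.41045704]
```

View pics/side1c.png

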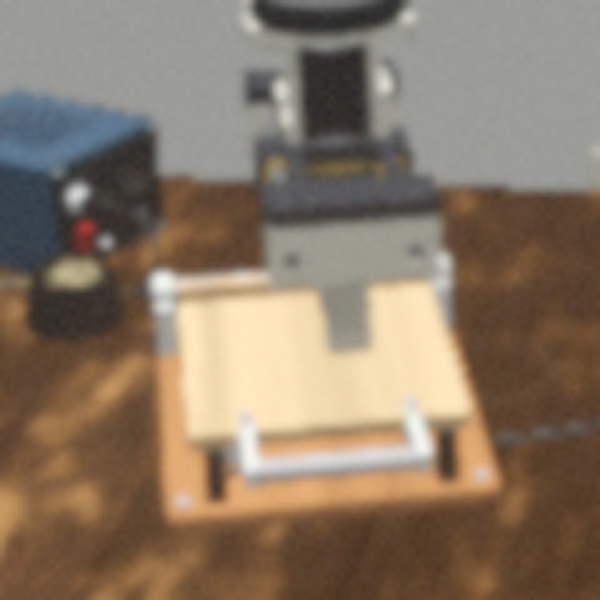

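The close-up shows the open gripper centred over the board's free end, with the fingertip at crop (347,345). The handle bar is at (335,462). I'll line up with the bar and then descend while watching the force.

Emit:
move_arm --moves '[2.6,-0.7,1.3,1.5,0,0,0,2.6,0,0,2.0,0,0,0,2.6,0,0,2.0,0,0,0,2.6,0,0,0,0,0,0,2.6,0,0,0,0,0,0]'

```text
clock: 2.85
tool_pos: [0.549, 0.1568, 0.0726]
orientation: [-180.0, -0.0, -163.7]
force: [0.8, -0.8, -0.6]
opening: 0.0259
gripper_force: 0.0
```

```bash
python3 -c "
from h import *
print(rel(BAR),pose()[2]['force']);p,d=snap('top','top1')"
```

```text
[-0.03 -0.24  2.16] [ 0.77814658 -0.84638589 -0.60363054]
```

Emit:
move_arm --moves '[2.6,0,0,0.7,0,0,0,2.6,0,0,0.5,0,0,0,2.6,0,0,0.5,0,0,0,2.6,0,0,0.4,0,0,0,2.6,0,0,0,0,0,0,2.6,0,0,0,0,0,0]'

```text
clock: 3.5
tool_pos: [0.549, 0.1569, 0.0514]
orientation: [-180.0, -0.0, -163.7]
force: [-0.3, -0.3, 0.2]
opening: 0.0258
gripper_force: 0.0
```

Emit:
move_arm --moves '[2.6,0,-0.2,0.2,0,0,0,1.6,0,0,0,0,0,0,1.2,0,0,0,0,0,0,0.8,0,0,0,0,0,0,0.8,0,0,0,0,0,0,0.8,0,0,0,0,0,0]'

```text
clock: 4.1
tool_pos: [0.55, 0.1528, 0.0496]
orientation: [-179.8, -0.0, -163.7]
force: [7.0, -12.1, -1.5]
opening: 0.0111
gripper_force: 30.0
```

Emit:
move_arm --moves '[0.8,0,-0.3,0,0,0,0,0.8,-0.0,-0.1,-2.3,0,0,0,0.8,0,-0.4,-2.3,0,0,0,0.8,0,-0.6,-2.3,0,0,0,0.8,0,-0.8,-2.2,0,0,0,0.8,0,0,0,0,0,0,0.8,0,0,0,0,0,0]'

```text
clock: 4.8
tool_pos: [0.5553, 0.1354, 0.1414]
orientation: [179.8, 0.1, -163.8]
force: [-5.0, 7.9, 1.7]
opening: 0.0109
gripper_force: 30.0
```

```bash
python3 -c "
from h import *
t,r,o=pose();print(base(t),rel(boardbar(.4)),o['force']@EY)"
```

```text
[ -0.4 135.1 141.4] [-0.04  0.14 -0.11] 8.985324092852693
```

Emit:
move_arm --moves '[0.8,0,-0.9,-2.1,0,0,0,0.8,0,-1.2,-2.0,0,0,0,0.8,0,-1.4,-1.9,0,0,0,0.8,0,-1.6,-1.7,0,0,0,0.8,0,-1.8,-1.6,0,0,0,0.8,0,-1.9,-1.4,0,0,0,0.8,0,-2.0,-1.2,0,0,0,0.8,0,-2.1,-0.9,0,0,0]'

```text
clock: 5.6
tool_pos: [0.5922, 0.0107, 0.2712]
orientation: [179.9, 0.2, -163.7]
force: [-3.1, 4.2, 7.1]
opening: 0.011
gripper_force: 30.0
```

Emit:
move_arm --moves '[0.8,0,-2.2,-0.7,0,0,0,0.8,0,-2.3,-0.5,0,0,0,0.8,0,-2.3,-0.3,0,0,0,0.8,0,-2.4,-0.1,0,0,0,0.8,0,-2.3,0.2,0,0,0,0.8,0,-2.3,0.4,0,0,0,0.8,0,0,0,0,0,0]'

```text
clock: 6.3
tool_pos: [0.6318, -0.1247, 0.279]
orientation: [-179.9, 0.1, -163.8]
force: [2.7, -0.5, 4.6]
opening: 0.0108
gripper_force: 30.0
```

```bash
python3 -c "
from h import *
t,r,o=pose();print(base(t),rel(boardbar(1.8)),o['force']@EY,o['force'],o['joint_pos'])"
```

```text
[  -0.9 -136.   279. ] [-0.09  0.26 -0.08] -1.236844526314459 [ 2.71290887 -0.48636544  4.61809287] [ 6.19981836e+00  1.62213852e+01  2.48252269e-01  6.57286569e-02
 -7.39074349e+01 -8.00517220e+01]
```

Emit:
move_arm --moves '[0.8,0,-2.2,0.6,0,0,0,0.8,0,-2.2,0.9,0,0,0,0.8,0,-2.1,1.1,0,0,0,0.8,0,-0.8,0.5,0,0,0,0.8,0,0,0,0,0,0]'

```text
clock: 6.8
tool_pos: [0.6519, -0.1936, 0.2475]
orientation: [-179.9, 0.1, -163.8]
force: [2.9, -0.8, 3.3]
opening: 0.0111
gripper_force: 30.0
```

Emit:
move_arm --moves '[0.8,0,-0.3,0.2,0,0,0,0.8,0,-0.3,0.2,0,0,0,0.8,0,0,0,0,0,0]'

```text
clock: 7.1
tool_pos: [0.6533, -0.1984, 0.2441]
orientation: [-179.9, 0.1, -163.7]
force: [3.6, -1.1, 4.3]
opening: 0.0106
gripper_force: 30.0
```

```bash
python3 -c "
from h import *
t,r,o=pose();b=base(t);print(b,np.arctan2(b[2]-51,b[1]+80),o['force']@EY,o['force'])"
```

```text
[  -1.2 -212.8  244.1] 2.173237505558746 -2.0669118813807605 [ 3.57787689 -1.09586808  4.27143887]
```

Emit:
move_arm --moves '[0.8,0,-0.3,0.2,0,0,0,0.8,0,-0.2,0.15,0,0,0,0.8,0,0,0,0,0,0,0.8,0,0,0,0,0,0]'

```text
clock: 7.5
tool_pos: [0.6547, -0.2033, 0.2404]
orientation: [-179.9, 0.1, -163.7]
force: [4.3, -2.4, 4.0]
opening: 0.0109
gripper_force: 30.0
```

Emit:
move_arm --moves '[0.8,0,-0.2,0.15,0,0,0,0.8,0,0,0,0,0,0,0.8,0,0,0,0,0,0]'

```text
clock: 7.8
tool_pos: [0.6553, -0.2053, 0.2389]
orientation: [-179.9, 0.1, -163.7]
force: [5.4, -2.2, 6.1]
opening: 0.0111
gripper_force: 30.0
```

Emit:
move_arm --moves '[0.8,0,-0.3,0.15,0,0,0,0.8,0,0,0,0,0,0,0.8,0,0,0,0,0,0]'

```text
clock: 8.1
tool_pos: [0.6555, -0.2058, 0.2386]
orientation: [179.9, 0.1, -163.7]
force: [-0.5, 10.3, 14.9]
opening: 0.0111
gripper_force: 30.0
```

```bash
python3 -c "
from h import *
t,r,o=pose();b=base(t);a=np.arctan2(b[2]-51,b[1]+80);f=o['force'];fe=f@EY;print(b,a,'tang',-np.sin(a)*fe+np.cos(a)*f[2],'rad',np.cos(a)*fe+np.sin(a)*f[2])"
```

```text
[  -1.2 -220.5  238.6] 2.213614783590801 tang -16.990047319780277 rad 5.939928785914406
```

Emit:
move_arm --moves '[0.8,0,0.2,-0.1,0,0,0,2.0,0,0,0,0,0,0,3.0,0,0,0,0,0,0,3.0,0,0,0,0,0,0,3.0,0,0,-2.0,0,0,0,3.0,0,0,-4.0,0,0,0,3.0,0,0,0,0,0,0,3.0,0,0,0,0,0,0]'

```text
clock: 8.9
tool_pos: [0.6547, -0.206, 0.2985]
orientation: [180.0, 0.0, -163.8]
force: [-0.2, -0.2, -0.3]
opening: 0.03
gripper_force: 0.0
```

```bash
sed -i 's/C=H+.08\*EY; C\[2\]=0/H-=.002*EY; H[2]=.05; C=H+.08*EY; C[2]=0/' h.py; python3 -c "
from h import *
t,r,o=pose();print(base(t),o['force'],rel(propbar(0)))
snap('side','side2');snap('top','top2')
a=cv2.imread('pics/side2.png')[150:245,195:315];b=cv2.imread('pics/top2.png')[115:210,240:360]
cv2.imwrite('pics/both2.png',np.hstack([cv2.resize(a,(396,560)[0:1]+(314,),interpolation=cv2.INTER_CUBIC),cv2.resize(b,(396,314),interpolation=cv2.INTER_CUBIC)]))"
```

```text
[  -2.  -218.5  298.5] [-0.24782403 -0.19646045 -0.29466008] [-0.08 22.85 26.76]
```

View pics/both2.png

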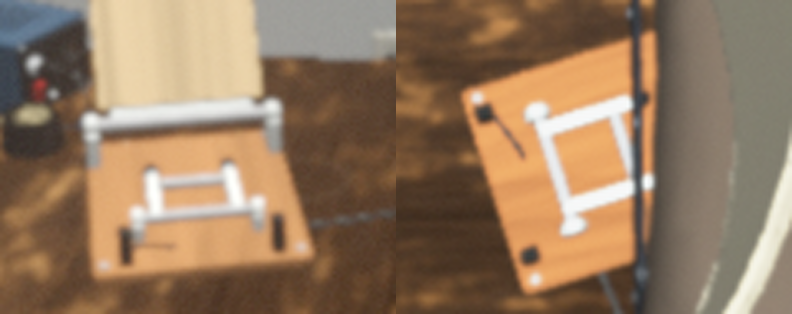

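Board stays on its back stop. In the combined view, the prop rod's middle is at about (194,180) in the side half and (626,148) in the top half. The hinge pin's middle is at about (198,210) and (557,167). I'll triangulate both.

```bash
python3 -c "
from h import *
s=lambda x,y:((x+.5)/3.3+194.5,(y+.5)/3.305+149.5); t=lambda x,y:((x-396+.5)/3.3+239.5,(y+.5)/3.305+114.5)
for n,a,b in [('rod',t(626,148),s(194,180)),('pin',t(557,167),s(198,210))]:
    p,e=tri(a,b);print(n,base(p),e)
print(C)"
```

```text
rod [-1.6 10.9 30.4] 0.0004255070108810784
pin [ 0.2 69.9 31.7] 2.751547368374589e-05
[0.59459041 0.0040653  0.        ]
```

Emit:
move_arm --moves '[3.0,0,4.6,0,0,0,0,3.0,0,4.6,0,0,0,0,3.0,0,4.6,1.0,0,0,0,3.0,0,4.6,1.5,0,0,0,3.0,0,4.45,2.0,0,0,0,3.0,0,0,4.5,0,0,0,3.0,0,0,4.5,0,0,0,3.0,0,0,4.5,0,0,0]'

```text
clock: 9.8
tool_pos: [0.5897, 0.0138, 0.1159]
orientation: [180.0, -0.1, -163.7]
force: [0.1, -0.6, 0.3]
opening: 0.0303
gripper_force: 0.0
```

Emit:
move_arm --moves '[3.0,0,0,3.0,0,0,0,3.0,0,0,1.5,0,0,0,3.0,0,0,0,0,0,0,3.0,0,0,0,0,0,0]'

```text
clock: 10.2
tool_pos: [0.5905, 0.0132, 0.0727]
orientation: [-180.0, -0.1, -163.7]
force: [-0.4, -0.9, 1.0]
opening: 0.0296
gripper_force: 0.0
```

```bash
python3 -c "
from h import *
t,r,o=pose();print(base(t),o['force'],rel(propbar(0)),o['joint_pos'])"
```

```text
[-1.3  9.9 72.7] [-0.42492105 -0.85700134  1.02240152] [-0.14  0.01  4.17] [ 2.02343237e+01  2.14511998e+01 -2.15256275e+01  1.56714769e-02
 -4.71159182e+01 -9.39779049e+01]
```

Emit:
move_arm --moves '[3.0,0,0,2.0,0,0,0,3.0,0,0,1.0,0,0,0,3.0,0,0,0.6,0,0,0,3.0,0,0,0.5,0,0,0,3.0,0,0,0,0,0,0,3.0,0,0,0,0,0,0]'

```text
clock: 10.8
tool_pos: [0.5911, 0.0135, 0.0325]
orientation: [-180.0, 0.0, -163.7]
force: [-0.6, 0.3, 0.5]
opening: 0.0303
gripper_force: 0.0
```

Emit:
move_arm --moves '[2.0,0,0,0,0,0,0,1.4,0,0,0,0,0,0,0.6,0,0,0,0,0,0,0.6,0,0,0,0,0,0,0.6,0,0,0,0,0,0]'

```text
clock: 11.3
tool_pos: [0.591, 0.0135, 0.0323]
orientation: [-180.0, 0.0, -163.7]
force: [-0.2, 0.0, 2.4]
opening: 0.009
gripper_force: 30.0
```

```bash
cat > arc.py <<'E'
import numpy as np
# deltas (tool y,z cm; turn) for the prop arc
def path(phis,taus,off=.002,Rr=.06):
    def tcp(f,t): return np.array([-Rr*np.cos(f),Rr*np.sin(f)])-off*np.array([-np.sin(t),-np.cos(t)])
    for (f0,t0),(f1,t1) in zip(zip(phis,taus),zip(phis[1:],taus[1:])):
        d=(tcp(f1,t1)-tcp(f0,t0))*100
        print(round(f1,3),round(d@[np.cos(t0),-np.sin(t0)],2),round(d@[-np.sin(t0),-np.cos(t0)],2),round(t1-t0,3))
f=np.arange(15)*.125
path(f,f*.4)
E
python3 arc.py
```

```text
0.125 0.06 -0.75 0.05
0.25 0.11 -0.74 0.05
0.375 0.17 -0.73 0.05
0.5 0.22 -0.72 0.05
0.625 0.28 -0.7 0.05
0.75 0.33 -0.68 0.05
0.875 0.38 -0.65 0.05
1.0 0.43 -0.62 0.05
1.125 0.47 -0.59 0.05
1.25 0.51 -0.55 0.05
1.375 0.55 -0.52 0.05
1.5 0.59 -0.47 0.05
1.625 0.63 -0.43 0.05
1.75 0.66 -0.38 0.05
```

Emit:
move_arm --moves '[0.6,0,0.06,-0.75,0.05,0,0,0.6,0,0.11,-0.74,0.05,0,0,0.6,0,0.17,-0.73,0.05,0,0,0.6,0,0.22,-0.72,0.05,0,0,0.6,0,0,0,0,0,0,0.6,0,0,0,0,0,0]'

```text
clock: 11.9
tool_pos: [0.5888, 0.0207, 0.0611]
orientation: [-168.6, -0.0, -163.7]
force: [2.5, -4.8, 0.8]
opening: 0.0089
gripper_force: 30.0
```

```bash
python3 -c "
from h import *
t,r,o=pose();print(base(t),base(propbar(.5)),o['orientation'],o['force']@EY,o['force'],o['joint_pos'])"
```

```text
[-0.8 17.6 61.1] [ 0.  17.3 59.8] [-1.68554324e+02 -6.34813210e-03 -1.63666175e+02] -5.335077999124884 [ 2.51133274 -4.82032315  0.76256729] [  27.66394589   21.45134571  -31.39768774   17.34080112  -40.7479786
 -114.86275649]
```

Emit:
move_arm --moves '[0.6,0,0.28,-0.7,0.05,0,0,0.6,0,0.33,-0.68,0.05,0,0,0.6,0,0.38,-0.65,0.05,0,0,0.6,0,0.43,-0.62,0.05,0,0,0.6,0,0,0,0,0,0,0.6,0,0,0,0,0,0]'

```text
clock: 12.5
tool_pos: [0.5831, 0.0398, 0.0833]
orientation: [-157.0, -0.1, -163.7]
force: [3.9, -6.5, 6.4]
opening: 0.009
gripper_force: 30.0
```

```bash
python3 -c "
from h import *
t,r,o=pose();print(base(t),base(propbar(1.)),o['orientation'],o['force']@EY,o['force'],o['joint_pos'])
p,d=snap('side','side3');a=p[120:250,170:330,::-1];cv2.imwrite('pics/side3c.png',cv2.resize(a,None,fx=4,fy=4,interpolation=cv2.INTER_CUBIC))"
```

```text
[-0.8 37.5 83.3] [ 0.  37.6 81.5] [-1.57002923e+02 -5.62760553e-02 -1.63733893e+02] -7.303651901724725 [ 3.88556227 -6.46637983  6.40974314] [  34.80084139   20.83470915  -36.70715718   31.68941381  -44.79660114
 -133.66731526]
```

View pics/side3c.png

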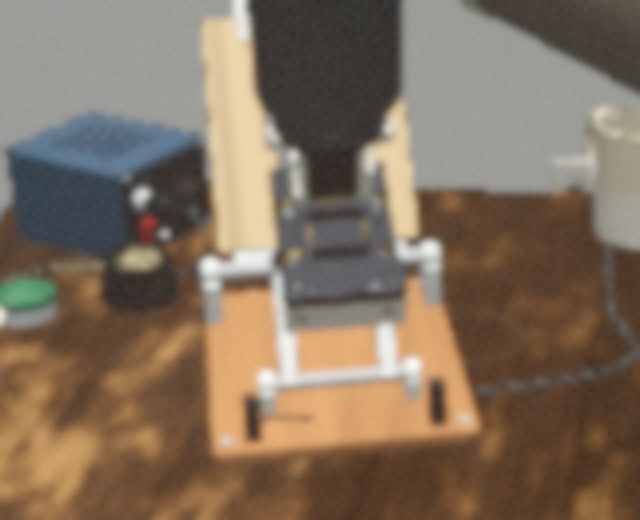

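The frame is about 57° up with the gripper between its arms, clear of them, and the board is still back. I'll continue.

Emit:
move_arm --moves '[0.6,0,0.39,-0.65,0.05,0,0,0.6,0,0.51,-0.55,0.05,0,0,0.6,0,0.55,-0.52,0.05,0,0,0.6,0,0.59,-0.47,0.05,0,0,0.6,0,0,0,0,0,0,0.6,0,0,0,0,0,0]'

```text
clock: 13.15
tool_pos: [0.5753, 0.0663, 0.0941]
orientation: [-145.4, -0.1, -163.8]
force: [-0.1, -4.7, 13.6]
opening: 0.0086
gripper_force: 30.0
```

```bash
python3 -c "
from h import *
t,r,o=pose();print(base(t),base(propbar(1.5)),o['orientation'],o['force']@EY,o['force'],o['moment'],o['joint_pos'])"
```

```text
[-0.8 65.2 94.1] [ 0.  65.8 90.8] [-1.45435709e+02 -7.70028417e-02 -1.63767269e+02] -4.4452012547559825 [-0.07860505 -4.65940169 13.57651072] [-2.5277833  -0.44626485 -0.18135604] [  41.9519996    23.30358546  -38.93648415   40.29208003  -52.15155119
 -147.79698535]
```

Emit:
move_arm --moves '[0.6,0,0.55,-0.55,0.05,0,0,0.6,0,0,0,0,0,0,0.6,0,0,0,0,0,0]'

```text
clock: 13.45
tool_pos: [0.573, 0.074, 0.0949]
orientation: [-142.7, -0.1, -163.8]
force: [-0.2, -3.9, 11.2]
opening: 0.0091
gripper_force: 30.0
```

Emit:
move_arm --moves '[0.6,0,0.6,-0.36,0.05,0,0,0.6,0,0,0,0,0,0,0.6,0,0,0,0,0,0]'

```text
clock: 13.75
tool_pos: [0.5711, 0.0806, 0.0945]
orientation: [-139.8, -0.1, -163.8]
force: [-0.9, -1.7, 13.1]
opening: 0.0089
gripper_force: 30.0
```

```bash
python3 -c "
from h import *
t,r,o=pose();print(base(t),base(propbar(1.75)),o['orientation'],o['force']@EY,o['force'],o['moment'],o['joint_pos'])"
```

```text
[-0.7 80.1 94.5] [ 0.  80.7 90. ] [-1.39753915e+02 -7.09998935e-02 -1.63769302e+02] -1.3245396252026642 [-0.91931931 -1.65374195 13.09148089] [-1.61553088  0.12462356 -0.45723117] [  45.33458004   25.64474931  -39.17925335   42.76560608  -56.16955496
 -153.33351786]
```

Emit:
move_arm --moves '[0.6,0,0.15,-0.3,0,0,0,0.6,0,0,0,0,0,0,0.6,0,0,0,0,0,0]'

```text
clock: 14.05
tool_pos: [0.57, 0.0841, 0.0944]
orientation: [-139.9, -0.0, -163.8]
force: [-1.1, -2.0, 3.8]
opening: 0.009
gripper_force: 30.0
```

```bash
python3 -c "
from h import *
t,r,o=pose();print(base(t),o['force']@EY,o['force'],o['moment'])
p,d=snap('side','side4');a=p[120:250,170:330,::-1];cv2.imwrite('pics/side4c.png',cv2.resize(a,None,fx=4.5,fy=4.5,interpolation=cv2.INTER_CUBIC))"
```

```text
[-0.8 83.7 94.4] -1.6151364743905554 [-1.09919831 -2.0101022   3.76334544] [ 0.43280984  0.23690437 -0.09981934]
```

View pics/side4c.png

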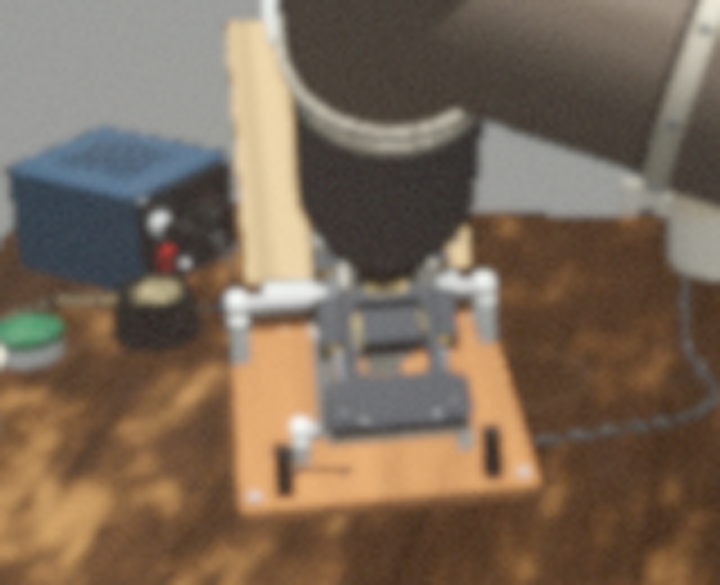

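The gripper holds the frame nearly upright with its body clear of the base. The board is still on its stop, and the force has relaxed. I'll feel for the prop's stop.

Emit:
move_arm --moves '[0.6,0,0.15,-0.15,0,0,0,0.6,0,0,0,0,0,0,0.6,0,0,0,0,0,0]'

```text
clock: 14.4
tool_pos: [0.5694, 0.0858, 0.0945]
orientation: [-139.8, -0.1, -163.8]
force: [5.1, -5.8, 0.6]
opening: 0.0087
gripper_force: 30.0
```

```bash
python3 -c "
from h import *
t,r,o=pose();print(base(t),o['force']@EY,o['force'],o['moment'])"
```

```text
[-0.9 85.5 94.5] -7.016514597702709 [ 5.12505586 -5.79975556  0.56718154] [-0.09268295 -1.00781391  0.80863854]
```

Emit:
move_arm --moves '[0.6,0,-0.1,0.1,0,0,0,1.6,0,0,0,0,0,0,3.0,0,0,0,0,0,0,3.0,0,0,0,0,0,0,3.0,0,0,-1.0,0,0,0,3.0,0,0,-3.0,0,0,0,3.0,0,0,-4.0,0,0,0,3.0,0,0,-4.5,0,0,0]'

```text
clock: 15.2
tool_pos: [0.5463, 0.1632, 0.1908]
orientation: [-139.9, -0.1, -163.8]
force: [1.2, 0.9, 0.2]
opening: 0.0298
gripper_force: 0.0
```

Emit:
move_arm --moves '[2.6,0,-2.0,-3.0,-0.1,0,0,2.6,0,-2.0,-3.0,-0.1,0,0,2.6,0,0,-3.0,-0.1,0,0,2.6,0,0,-2.0,-0.1,0,0,2.6,0,0,0,-0.1,0,0,2.6,0,0,0,-0.1,0,0,2.6,0,0,0,-0.1,0,0,2.6,0,0,0,0,0,0]'

```text
clock: 16.0
tool_pos: [0.5403, 0.1877, 0.3085]
orientation: [179.7, 0.2, -163.8]
force: [-0.2, -0.0, -0.4]
opening: 0.0258
gripper_force: 0.0
```

```bash
python3 -c "
from h import *
t,r,o=pose();print(base(t),o['force'],o['orientation'],o['joint_pos'],rel([.6548,-.2040,.2395]))
p,d=snap('side','side5');p2,d2=snap('top','top5');b=np.load('pics/top0.npy')
a=p[110:250,190:330,::-1];a2=p2[100:240,230:370,::-1];cv2.imwrite('pics/both5.png',np.hstack([cv2.resize(q,None,fx=2.8,fy=2.8,interpolation=cv2.INTER_CUBIC) for q in (a,a2)]))"
```

```text
[1.000e-01 1.915e+02 3.085e+02] [-0.18788443 -0.01823825 -0.38458386] [ 1.79709457e+02  1.64746974e-01 -1.63831151e+02] [  38.6080099     8.46976713   -5.84506856   -0.21250139  -75.42208638
 -112.38572942] [ -0.07 -40.84   6.69]
```

View pics/both5.png

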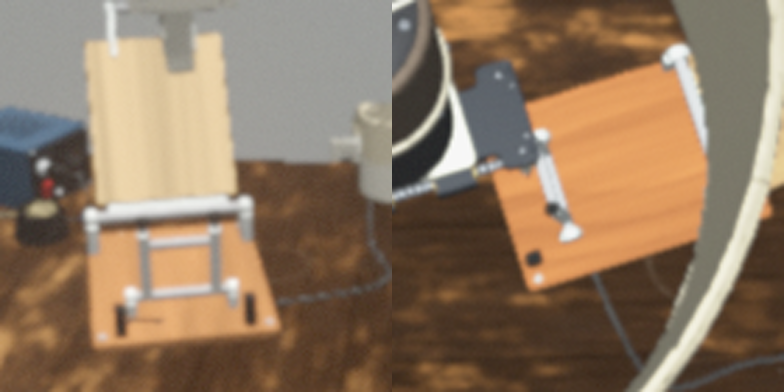

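Side half: the prop frame stands upright at (180,262), feet at (142,230) and (212,228). The board is still on its back stop. The top half shows the pin and the leaning frame at (553,190). I'll fetch the board next.

Emit:
move_arm --moves '[3.0,0,-4.5,0,0,0,0,3.0,0,-4.5,0,0,0,0,3.0,0,-4.5,0,0,0,0,3.0,0,-4.5,0,0,0,0,3.0,0,-4.5,0,0,0,0,3.0,0,-4.5,0,0,0,0,3.0,0,-4.5,0,0,0,0,3.0,0,-4.5,0,0,0,0]'

```text
clock: 16.9
tool_pos: [0.641, -0.158, 0.306]
orientation: [-180.0, -0.1, -163.6]
force: [0.2, -0.0, 0.1]
opening: 0.0297
gripper_force: 0.0
```

Emit:
move_arm --moves '[3.0,0,-4.0,0,0,0,0,3.0,0,-0.9,0,0,0,0,3.0,0,0,0,0,0,0,3.0,0,0,0,0,0,0]'

```text
clock: 17.3
tool_pos: [0.6544, -0.2033, 0.306]
orientation: [180.0, -0.1, -163.7]
force: [1.4, -0.6, 0.7]
opening: 0.03
gripper_force: 0.0
```

```bash
python3 -c "
from h import *
t,r,o=pose();print(base(t),o['force'],o['orientation'],rel([.6555,-.2055,.2390]))"
```

```text
[  -1.6 -215.8  306. ] [ 1.36478551 -0.56465293  0.67894399] [ 1.79989661e+02 -8.29652375e-02 -1.63687824e+02] [-0.06 -0.25  6.7 ]
```

Emit:
move_arm --moves '[3.0,0,-0.2,3.0,0,0,0,3.0,0,0,1.5,0,0,0,3.0,0,0,1.2,0,0,0,3.0,0,0,1.0,0,0,0,3.0,0,0,0,0,0,0,2.0,0,0,0,0,0,0,1.4,0,0,0,0,0,0,0.8,0,0,0,0,0,0]'

```text
clock: 18.1
tool_pos: [0.6552, -0.2061, 0.2404]
orientation: [180.0, 0.1, -163.7]
force: [-3.1, 11.4, 5.5]
opening: 0.0117
gripper_force: 6.3
```

Emit:
move_arm --moves '[0.8,0,0,0,0,0,0,0.8,0,0,0,0,0,0]'

```text
clock: 18.3
tool_pos: [0.6551, -0.2058, 0.2404]
orientation: [180.0, 0.1, -163.7]
force: [-1.6, 5.7, 3.6]
opening: 0.0112
gripper_force: 30.0
```

```bash
python3 -c "
from h import *
t,r,o=pose();print(base(t),o['force']@EY)"
```

```text
[  -1.6 -218.4  240.4] 5.896694895387465
```

Emit:
move_arm --moves '[0.8,0,1.9,-1.3,0,0,0,0.8,0,2.1,-1.1,0,0,0,0.8,0,2.2,-0.9,0,0,0,0.8,0,2.3,-0.6,0,0,0,0.8,0,2.3,-0.4,0,0,0,0.8,0,2.3,-0.2,0,0,0,0.8,0,2.4,0.05,0,0,0,0.8,0,2.3,0.25,0,0,0]'

```text
clock: 19.1
tool_pos: [0.6051, -0.0351, 0.2831]
orientation: [-179.9, 0.1, -163.7]
force: [1.0, -1.0, 1.0]
opening: 0.0111
gripper_force: 30.0
```

Emit:
move_arm --moves '[0.8,0,2.3,0.5,0,0,0,0.8,0,2.2,0.75,0,0,0,0.8,0,2.1,0.95,0,0,0,0.8,0,2.0,1.15,0,0,0,0.8,0,1.9,1.35,0,0,0,0.8,0,0.9,0.8,0,0,0,0.8,0,0,0,0,0,0,0.8,0,0,0,0,0,0]'

```text
clock: 19.9
tool_pos: [0.5731, 0.0749, 0.2275]
orientation: [180.0, 0.1, -163.7]
force: [-3.7, 4.6, 5.6]
opening: 0.0108
gripper_force: 30.0
```

```bash
cat >> h.py <<'E'
def st():
    t,r,o=pose();b=base(t);a=np.arctan2(b[2]-50,b[1]+80);f=o['force'];fe=f@EY
    print(o['clock'],b,'th',round(a,4),'rad',round(np.hypot(b[2]-50,b[1]+80),1),'F',f.round(1),'Ftan',round(-np.sin(a)*fe+np.cos(a)*f[2],2),'Frad',round(np.cos(a)*fe+np.sin(a)*f[2],2))
E
python3 -c "
from h import *
st()"
```

```text
19.9 [ -0.5  74.  227.5] th 0.8562 rad 235.0 F [-3.7  4.6  5.6] Ftan -0.43 Frad 7.79
```

Emit:
move_arm --moves '[0.8,0,1.4,1.15,0,0,0,0.8,0,1.25,1.4,0,0,0,0.8,0,1.15,1.5,0,0,0,0.8,0,0,0,0,0,0,0.8,0,0,0,0,0,0]'

```text
clock: 20.4
tool_pos: [0.5625, 0.1108, 0.1859]
orientation: [180.0, -0.0, -163.7]
force: [-1.1, 2.6, 1.5]
opening: 0.0107
gripper_force: 30.0
```

```bash
python3 -c "
from h import *
st()"
```

```text
20.4 [ -0.4 111.4 185.9] th 0.6174 rad 234.7 F [-1.1  2.6  1.5] Ftan -0.44 Frad 3.12
```

```bash
python3 -c "
from h import *
n=np.array([0,np.cos(.179),-np.sin(.179)]) # normal of prop plane in base frame
for c in [(143,224),(213,222)]:
    o,d=ray('side',(c[0]+.5)/2.8+189.5,(c[1]+.5)/2.8+109.5)
    B=np.array([EX,EY,EZ]); ob=B@(o-C);db=B@d; pn=np.array([0,.07,.03])
    q=ob+db*((pn-ob)@n)/(db@n); L=np.hypot(*(q-pn)[1:]); print(q*1000,L)
for L in (.085,.09,.095,.1,.105,.11,.115):
    y=.15+L*np.sin(.179);z=-.02+L*np.cos(.179);print(L,np.arctan2(z,y)+np.arcsin(.012/np.hypot(y,z)))
"
```

```text
[ 34.00629575  84.96015018 112.68172314] 0.08402424313997689
[-32.05685579  84.20702616 108.51935907] 0.07979429391749632
0.085 0.43571240093687813
0.09 0.4584881925290606
0.095 0.48055333009466106
0.1 0.5019185889522148
0.105 0.5225967688540912
0.11 0.5426023481191596
0.115 0.5619511659149038
```

Emit:
move_arm --moves '[0.8,0,0.25,0.35,0,0,0,0.8,0,0.25,0.35,0,0,0,0.8,0,0,0,0,0,0,0.8,0,0,0,0,0,0]'

```text
clock: 20.8
tool_pos: [0.5613, 0.1151, 0.1792]
orientation: [180.0, 0.0, -163.7]
force: [-1.7, 2.2, 2.3]
opening: 0.0109
gripper_force: 30.0
```

```bash
python3 -c "
from h import *
st()"
```

```text
20.8 [ -0.4 116.  179.2] th 0.5828 rad 234.8 F [-1.7  2.2  2.3] Ftan 0.49 Frad 3.39
```

Emit:
move_arm --moves '[0.8,0,0.1,0.17,0,0,0,0.8,0,0,0,0,0,0,0.8,0,0,0,0,0,0]'

```text
clock: 21.1
tool_pos: [0.561, 0.1162, 0.1775]
orientation: [180.0, 0.0, -163.7]
force: [-1.3, 4.0, 1.4]
opening: 0.0105
gripper_force: 30.0
```

```bash
python3 -c "
from h import *
st()"
```

```text
21.1 [ -0.4 117.1 177.5] th 0.5742 rad 234.7 F [-1.3  4.   1.4] Ftan -1.09 Frad 4.34
```

Emit:
move_arm --moves '[0.8,0,0.11,0.18,0,0,0,0.8,0,0,0,0,0,0,0.8,0,0,0,0,0,0]'

```text
clock: 21.4
tool_pos: [0.5606, 0.1173, 0.1756]
orientation: [180.0, 0.0, -163.7]
force: [-1.2, 4.7, 2.7]
opening: 0.011
gripper_force: 30.0
```

Emit:
move_arm --moves '[0.8,0,0.11,0.18,0,0,0,0.8,0,0,0,0,0,0,0.8,0,0,0,0,0,0]'

```text
clock: 21.7
tool_pos: [0.5603, 0.1184, 0.1738]
orientation: [180.0, 0.0, -163.7]
force: [-1.8, 5.5, 2.1]
opening: 0.0109
gripper_force: 30.0
```

Emit:
move_arm --moves '[0.8,0,0.14,0.18,0,0,0,0.8,0,0,0,0,0,0,0.8,0,0,0,0,0,0]'

```text
clock: 22.0
tool_pos: [0.56, 0.1195, 0.172]
orientation: [-180.0, 0.0, -163.7]
force: [0.0, 3.9, 1.1]
opening: 0.011
gripper_force: 30.0
```

Emit:
move_arm --moves '[0.8,0,0.12,0.18,0,0,0,0.8,0,0,0,0,0,0,0.8,0,0,0,0,0,0]'

```text
clock: 22.3
tool_pos: [0.5597, 0.1206, 0.1701]
orientation: [-180.0, -0.0, -163.7]
force: [1.0, 1.9, 0.3]
opening: 0.0106
gripper_force: 30.0
```

Emit:
move_arm --moves '[0.8,0,0.1,0.19,0,0,0,0.8,0,0,0,0,0,0,0.8,0,0,0,0,0,0]'

```text
clock: 22.6
tool_pos: [0.5593, 0.1216, 0.1682]
orientation: [-180.0, -0.0, -163.7]
force: [1.0, 2.0, 0.7]
opening: 0.011
gripper_force: 30.0
```

Emit:
move_arm --moves '[0.8,0,0.1,0.19,0,0,0,0.8,0,0,0,0,0,0,0.8,0,0,0,0,0,0]'

```text
clock: 22.9
tool_pos: [0.559, 0.1226, 0.1664]
orientation: [-180.0, -0.0, -163.7]
force: [1.6, 1.0, 0.2]
opening: 0.0111
gripper_force: 30.0
```

Emit:
move_arm --moves '[0.8,0,0.1,0.19,0,0,0,0.8,0,0,0,0,0,0,0.8,0,0,0,0,0,0]'

```text
clock: 23.2
tool_pos: [0.5587, 0.1236, 0.1645]
orientation: [-180.0, 0.0, -163.7]
force: [1.2, 2.8, 1.0]
opening: 0.0109
gripper_force: 30.0
```

Emit:
move_arm --moves '[0.8,0,0.1,0.19,0,0,0,0.8,0,0,0,0,0,0,0.8,0,0,0,0,0,0]'

```text
clock: 23.5
tool_pos: [0.5584, 0.1246, 0.1626]
orientation: [180.0, -0.0, -163.7]
force: [1.6, 2.0, 0.1]
opening: 0.0114
gripper_force: 30.0
```

Emit:
move_arm --moves '[0.8,0,0.1,0.19,0,0,0,0.8,0,0,0,0,0,0,0.8,0,0,0,0,0,0]'

```text
clock: 23.8
tool_pos: [0.5581, 0.1256, 0.1607]
orientation: [180.0, -0.0, -163.7]
force: [2.2, 2.9, 0.3]
opening: 0.0108
gripper_force: 30.0
```

Emit:
move_arm --moves '[0.8,0,0.1,0.19,0,0,0,0.8,0,0,0,0,0,0,0.8,0,0,0,0,0,0]'

```text
clock: 24.1
tool_pos: [0.5579, 0.1265, 0.1588]
orientation: [-180.0, 0.0, -163.7]
force: [1.9, 1.7, 1.5]
opening: 0.011
gripper_force: 30.0
```

Emit:
move_arm --moves '[0.8,0,0.1,0.19,0,0,0,0.8,0,0,0,0,0,0,0.8,0,0,0,0,0,0]'

```text
clock: 24.4
tool_pos: [0.5576, 0.1274, 0.1569]
orientation: [-180.0, -0.0, -163.7]
force: [1.0, 2.8, 1.7]
opening: 0.0111
gripper_force: 30.0
```

Emit:
move_arm --moves '[0.8,0,0.1,0.18,0,0,0,0.8,0,0,0,0,0,0,0.8,0,0,0,0,0,0]'

```text
clock: 24.7
tool_pos: [0.5573, 0.1283, 0.155]
orientation: [-180.0, -0.0, -163.7]
force: [2.0, 1.5, 0.4]
opening: 0.0114
gripper_force: 30.0
```

Emit:
move_arm --moves '[0.8,0,0.1,0.18,0,0,0,0.8,0,0,0,0,0,0,0.8,0,0,0,0,0,0]'

```text
clock: 25.0
tool_pos: [0.5571, 0.1292, 0.1533]
orientation: [-180.0, -0.0, -163.7]
force: [2.4, 1.1, -0.6]
opening: 0.0113
gripper_force: 30.0
```

Emit:
move_arm --moves '[0.8,0,0.08,0.15,0,0,0,0.8,0,0,0,0,0,0,0.8,0,0,0,0,0,0]'

```text
clock: 25.3
tool_pos: [0.5568, 0.13, 0.1517]
orientation: [-180.0, -0.0, -163.7]
force: [3.2, -0.6, -1.3]
opening: 0.0109
gripper_force: 30.0
```

Emit:
move_arm --moves '[0.8,0,0.08,0.15,0,0,0,0.8,0,0,0,0,0,0,0.8,0,0,0,0,0,0]'

```text
clock: 25.6
tool_pos: [0.5566, 0.1307, 0.1502]
orientation: [-180.0, -0.0, -163.7]
force: [3.8, -1.0, -1.2]
opening: 0.0109
gripper_force: 30.0
```

```bash
python3 -c "
from h import *
st()"
```

```text
25.6 [ -0.5 132.2 150.2] th 0.4412 rad 234.7 F [ 3.8 -1.  -1.2] Ftan -0.18 Frad -2.34
```

Emit:
move_arm --moves '[0.8,0,0.06,0.14,0,0,0,0.8,0,0,0,0,0,0,0.8,0,0,0,0,0,0]'

```text
clock: 25.9
tool_pos: [0.5565, 0.1312, 0.1492]
orientation: [-180.0, 0.0, -163.7]
force: [3.4, -2.9, 3.1]
opening: 0.0108
gripper_force: 30.0
```

Contact at the feet: the force rises and the descent stalls. I'll press a little more.

Emit:
move_arm --moves '[0.8,0,0.02,0.05,0,0,0,0.8,0,0,0,0,0,0,0.8,0,0,0,0,0,0]'

```text
clock: 26.2
tool_pos: [0.5564, 0.1314, 0.1487]
orientation: [-180.0, 0.0, -163.7]
force: [2.8, -4.2, 4.2]
opening: 0.0108
gripper_force: 30.0
```

```bash
python3 -c "
from h import *
st()"
```

```text
26.2 [ -0.4 133.  148.7] th 0.4339 rad 234.8 F [ 2.8 -4.2  4.2] Ftan 5.85 Frad -2.6
```

Emit:
move_arm --moves '[0.8,0,0.01,0.02,0,0,0,0.8,0,0,0,0,0,0,0.8,0,0,0,0,0,0,0.8,0,0,0,0,0,0,0.8,0,0,0,0,0,0]'

```text
clock: 26.7
tool_pos: [0.5564, 0.1315, 0.1486]
orientation: [-180.0, 0.0, -163.7]
force: [3.0, -5.2, 6.1]
opening: 0.011
gripper_force: 30.0
```

```bash
python3 -c "
from h import *
st();vision.snapshot('side');st();p,d=snap('side','side6');st()
a=p[110:250,190:330,::-1];cv2.imwrite('pics/side6c.png',cv2.resize(a,None,fx=4,fy=4,interpolation=cv2.INTER_CUBIC))"
```

```text
26.7 [ -0.4 133.  148.6] th 0.4335 rad 234.7 F [ 3.  -5.2  6.1] Ftan 7.94 Frad -2.7
26.75 [ -0.4 133.  148.6] th 0.4335 rad 234.7 F [ 2.1 -4.6  6.5] Ftan 8.0 Frad -1.81
26.8 [ -0.4 133.  148.6] th 0.4335 rad 234.7 F [ 2.2 -4.6  4.9] Ftan 6.57 Frad -2.54
```

View pics/side6c.png

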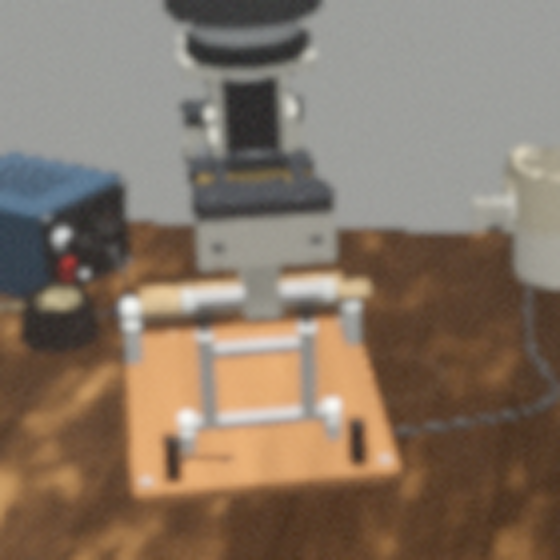

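The board rests on both feet (crop (205,328) and (305,325)), pressed at about 7.5 N at the bar, which is roughly 10–11 N on the feet. I'll ease off, then open and withdraw upward.

Emit:
move_arm --moves '[0.8,0,-0.02,-0.06,0,0,0,0.8,0,0,0,0,0,0,1.4,0,0,0,0,0,0,1.8,0,0,0,0,0,0,2.2,0,0,0,0,0,0,2.2,0,0,0,0,0,0,2.2,0,0,0,0,0,0]'

```text
clock: 27.5
tool_pos: [0.5561, 0.1317, 0.1486]
orientation: [180.0, -0.0, -163.7]
force: [-0.1, -0.4, 0.1]
opening: 0.0218
gripper_force: 0.0
```

Emit:
move_arm --moves '[2.2,0,0,-0.5,0,0,0,2.2,0,0,-1.0,0,0,0,2.2,0,0,-1.5,0,0,0,2.2,0,0,-3.0,0,0,0,2.2,0,0,-4.0,0,0,0,2.2,0,0,-4.0,0,0,0,2.2,0,0,0,0,0,0,2.2,0,0,0,0,0,0]'

```text
clock: 28.3
tool_pos: [0.5567, 0.1318, 0.2908]
orientation: [179.9, 0.2, -163.7]
force: [-0.7, 0.1, -0.6]
opening: 0.022
gripper_force: 0.0
```

```bash
python3 -c "
from h import *
st();p,d=snap('side','side7');p2,d2=snap('top','top7')
a=p[110:260,180:330,::-1];a2=p2[90:240,220:370,::-1];cv2.imwrite('pics/both7.png',np.hstack([cv2.resize(q,(396,396),interpolation=cv2.INTER_CUBIC) for q in (a,a2)]))"
```

```text
28.3 [ -0.  133.2 290.8] th 0.8461 rad 321.6 F [-0.7  0.1 -0.6] Ftan -0.58 Frad -0.25
```

View pics/both7.png

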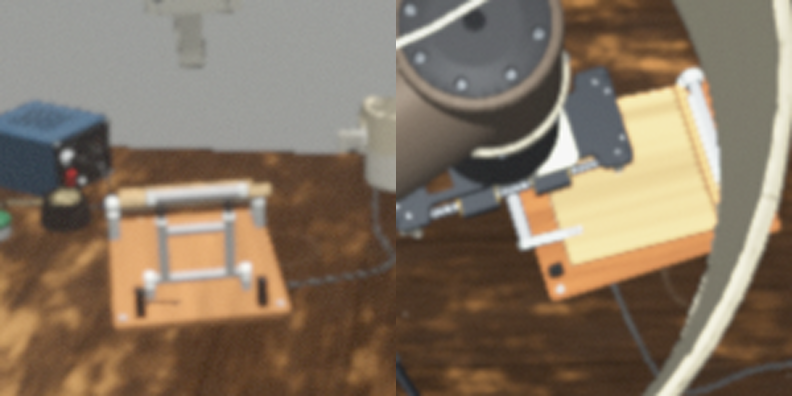

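The board leans on both prop feet, the prop stands at its stop, and the gripper is well clear. Handing in.

```bash
python3 -c "
from h import *
print(ctrl.close_job())"
```

```text
the job is handed in; nothing more can be done
None
```

The easel is set up and handed in at about 28 s of the 72 s: the board went to its back stop, the prop is up at its stop, and the board was lowered onto both feet, pressed to an estimated 10–11 N and left leaning there. The arm never went near the mug, multimeter or screwdriver.

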